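# Make up two amplifier repair kits

## Task

Make up the parts kits for two repairs from the stock on the brown board: in the three-compartment tray, for the power amplifier, the large capacitor, the relay and the small knob; in the two-compartment tray, for the preamplifier, the small capacitor and the large knob. Give every part a compartment of its own and set it down, without dropping it, so that it stands flat on the tray's floor the same way up as it stood in stock. Leave the heat sink, the multimeter and the solder reel where they are.

Things in the scene. Friction and masses are not known exactly. Their poses are not given: they have to be found in the camera images.
- cap_large: The large capacitor: an upright can in a dark sleeve, 40 mm diameter, 52 mm tall, with two small solder tags standing 4 mm above its top; about 95 g. Origin: centre of its underside; z up its axis. Loose; starts on the flat brown board (upper face 3 mm above the bench).
- cap_small: The small capacitor: an upright can of the same dark sleeve, 26 mm diameter, 36 mm tall, with two small solder tags 4 mm high on top; about 30 g. Origin: centre of its underside; z up its axis. Loose; starts on the flat brown board (upper face 3 mm above the bench).
- knob_large: The large (volume) knob: a turned aluminium knob lying face up, 24 mm tall, body 44 mm in diameter with a skirt of 48 mm diameter round its lowest 6 mm, a dark pointer line on the face; about 75 g. Origin: centre of its underside; z up its axis. Loose; starts on the flat brown board (upper face 3 mm above the bench).
- knob_small: The small knob: a plain turned aluminium knob lying face up, 28 mm diameter, 24 mm tall, no skirt, a dark pointer line on the face; about 28 g. Origin: centre of its underside; z up its axis. Loose; starts on the flat brown board (upper face 3 mm above the bench).
- relay: The relay: an upright rectangular block, 36 mm along its x, 28 mm along its y, 40 mm tall, clear cover below (a copper coil shows inside) and a black terminal plate on top with six brass tags 4 mm high; about 60 g. Origin: centre of its underside; z up. Loose; starts on the flat brown board (upper face 3 mm above the bench).
- tray_three: The long grey antistatic tray, 216 mm along its y and 110 mm along its x, divided into three equal compartments in a row, centres at y = -71, 0 and +71 mm. Each is 104 (x) by 68 mm (y) inside; floor 3 mm thick; walls and dividers 3 mm thick, tops 18 mm above the bench. Fixed to the bench. Origin: centre of its underside, on the bench; z up; its x within 0.2 rad of the world's x.
- tray_two: The short grey antistatic tray, 145 mm along its y and 110 mm along its x, divided into two equal compartments in a row, centres at y = -35.5 and +35.5 mm. Each is 104 (x) by 68 mm (y) inside; floor 3 mm thick; walls and dividers 3 mm thick, tops 18 mm above the bench. Fixed to the bench. Origin: centre of its underside, on the bench; z up; its x within 0.2 rad of the world's x.
- heatsink: A finned aluminium heat sink, 40 x 24 x 30 mm tall, standing among the stock; loose, not wanted in either kit. Origin: centre of its underside.
- multimeter: A yellow hand-held multimeter lying on its back on the bench, 190 mm along its x, 92 mm along its y, about 47 mm high at its switch; loose. Origin: centre of its underside.
- solder_reel: A reel of solder lying flat on the bench, 62 mm diameter, 42 mm high; loose. Origin: centre of its underside.
Things that resemble listed ones, but are neither listed nor needed, are in the scene too. What is shaped like the knob_large but blue or purple is not meant.

How it is judged:
By the outcome, as a careful person would: the job done as asked, in the order asked, and still so for the second after the job is handed in, with the robot touching nothing.
It also fails if it takes over 122 s, if anything falls off the work surface, if the arm or the gripper's body presses on something with over 40 N, if the wrist force passes 120 N, or if a joint passes its speed limit or range.

## Robot

A 6-joint arm with a two-finger parallel gripper is mounted at the origin on the work surface. World frame = base frame: x ahead of the robot, y to its left, z up, the work surface at z = 0. Lengths are in m, angles in degrees, forces in N, time in s.
With the tool pointing down it reaches from about 0.25 to 0.725 m from the base axis. Payload 9.7 kg.
Tool frame: the origin (TCP) lies between the finger pads; the fingertips stand 11 mm ahead of it and the grasp point (between the pads) lies 8 mm behind it; y points along the fingers, x is the direction in which the jaws open and shut, and the axes are right-handed (so a half turn about y gives the same grasp; the last joint's range is limited). The gripper opens to 85 mm and grips with 20 to 120 N. Pads are 22 mm wide; open, the fingers measure 114 mm over their backs; the gripper's body (76 mm by 85 mm) begins 54 mm behind the grasp point. The pads swing forward as they close: fully open they stand 13 mm farther back than shut.
Start: joints at [-64.859, 4.979, 10.078, 95.1, 0, 90], TCP at [0.234, -0.498, 0.205] pointing down, gripper open.
Joint ranges: [-179.16, 179.16], [-48.56, 103.87], [-65.8, 70.77], [-126.05, 130.52], [-82.76, 87.17], [-180, 180]. Speed limits (degrees/s): [127.2, 127.2, 147.25, 180, 180, 180].

## Interface

Orientations are given as [roll, pitch, yaw] about the fixed x, y, z axes, in that order (R = Rz(yaw) Ry(pitch) Rx(roll)).
In Python, from workcell import bot, vision gives the robot as it stands. The module is installed in compiled form; this text tells all that it offers.
- The arm moves only by the shell command python3 -m crank 'ROWS' [OPENING] [FORCE]. ROWS is text: rows parted by semicolons, each of 6 numbers parted by spaces: the shift along the tool's x, y, z in m, then the turn, a rotation vector about the tool's x, y, z in rad. A call has 1 to 8 rows; each row is the pose to reach, as a shift and turn from the pose commanded when the call began, along the tool's axes at that moment; what a row does not reach only later rows make up. A row lasts 1/10 s, in which the tool goes at most 50 mm and 8.59 degrees, less where a joint would pass 70% of its speed; a pose out of reach is approached as far as the arm can. A call with a gripper value outside its range is refused whole. OPENING is the gripper's target within -1 to 1 (shut at 1, half-way at 0, fully open at -1), set as the call begins (- or left out, the last holds). The fingers move at their own pace and stop on an object; FORCE is the grip in N (left out, the last holds). Time passes only in rows, so rows that repeat a pose let the fingers close. It gives the time, the measured TCP pose, the force and the opening at its end, in the units of the state.
- bot.get_obs(): the state, without advancing time (a new reading comes with each control period).
- vision.camera(name): name is "scene" or "top"; returns the picture (384x512x3 uint8, red, green, blue); there is no depth.
- vision.get_calibration(name): a dict with "fx", "fy", "cx", "cy" (pixels), "rvec" (rotation vector, rad) and "tvec" (3), from world to camera coordinates, as OpenCV has them. Camera axes: x right, y down, z forward; pixel columns grow to the right and rows downward; lengths in m; the calibration is good to about 2 mm. A picture is of the moment at which its call begins. get_calibration takes no time and is no camera call.
- bot.job_done(): hands the job in, once; it reports no verdict.
The state is a dict: "time": time; "q": joint angles; "qd": joint speeds; "joint_efforts": joint torques, N m; "ee_pos": TCP position; "tcp_rot": TCP orientation; "wrist_force": force on the tool from outside, world axes, zero at the start; "torque": the same for the moment, N m; "opening": finger opening in m.
Only numpy, scipy, OpenCV 4.12 (cv2) and the standard library are available. Lean on these libraries where they do the work, as an engineer would, in place of code of your own. Each camera call takes 0.05 s, during which the arm holds its last target. There are 200 camera calls.

## Working session

There is one attempt and no reset: what is moved stays moved. The work goes in short steps, Python scripts to look and compute and a shell command to move; the robot and the scene stay as the last step left them, time stands still between calls to the robot, and variables do not carry over. Pictures are saved under pics/ and viewed, about 12 in all and at most 16, crops included, and the job is handed in when it is done.

```bash
mkdir -p pics; python3 - <<'E'
from workcell import bot, vision
import cv2
print(bot.get_obs())
for n in("top","scene"):
    im=vision.camera(n); cv2.imwrite(f"pics/{n}0.png",im[:,:,::-1]); cv2.imwrite(f"pics/{n}0b.png",cv2.resize(im[:,:,::-1],(800,600),interpolation=cv2.INTER_CUBIC)); print(vision.get_calibration(n))
E
```

```text
{'time': 0.0, 'q': array([-6.48579252e+01,  5.00971382e+00,  1.00352599e+01,  9.50992787e+01,
        3.19515470e-04,  9.00016903e+01]), 'qd': array([ 0.01519425,  0.02988934, -0.01792873,  0.0701151 , -0.06944517,
        0.03025583]), 'joint_efforts': array([-1.07719210e-03, -5.20384991e+01,  4.64810407e+01,  1.61716773e-02,
       -1.24354742e-04,  9.15036580e-08]), 'ee_pos': array([ 0.2335675 , -0.49765745,  0.20460361]), 'tcp_rot': array([-8.99996827e+01,  7.37325691e-02, -6.48596155e+01]), 'wrist_force': array([-0.30466284, -0.20646783, -0.65827784]), 'torque': array([-0.02940443,  0.00130399,  0.02661908]), 'opening': 0.08556754917915307}
{'fx': 482.3202611390768, 'fy': 482.3202611390768, 'cx': 246.59751879495286, 'cy': 190.3059389893599, 'rvec': array([ 2.14108469, -2.14451835,  0.16329276]), 'tvec': array([0.02053256, 0.46509631, 1.27472165])}
{'fx': 429.99556518903375, 'fy': 429.99556518903375, 'cx': 252.65445863036263, 'cy': 188.41714044211116, 'rvec': array([ 1.86534975,  1.17692809, -0.64859899]), 'tvec': array([-0.19960342, -0.19348838,  1.56709603])}
```

View pics/top0b.png

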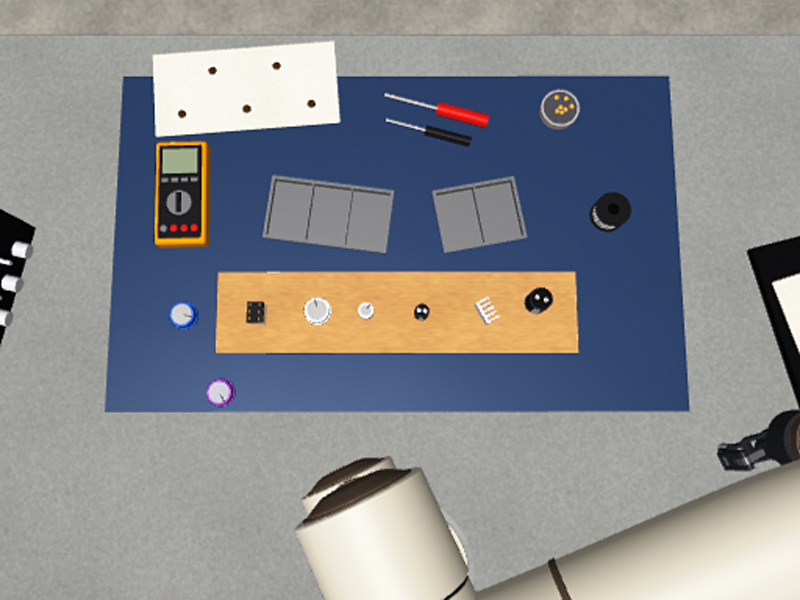

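View pics/scene0b.png

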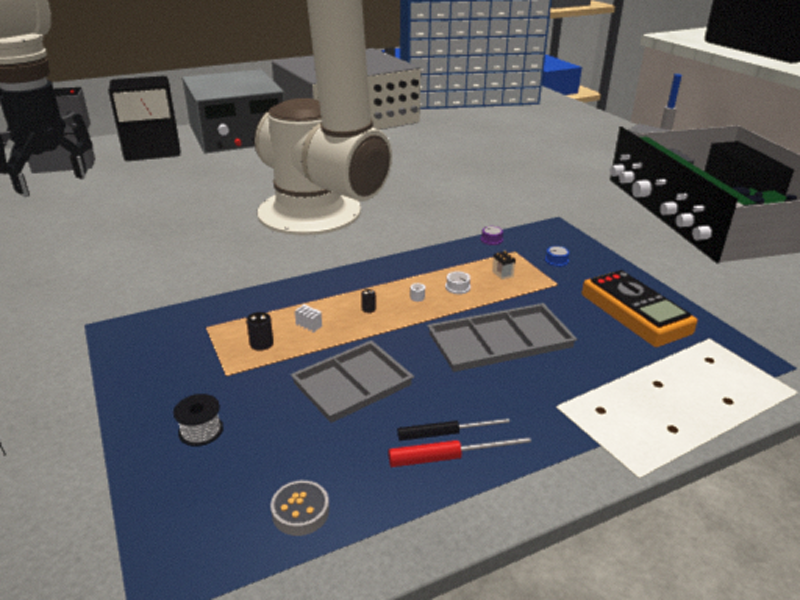

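```bash
cat > h.py <<'E'
import cv2, numpy as np
from workcell import bot, vision
def ray(n,uv,z):
    k=vision.get_calibration(n);R=cv2.Rodrigues(k['rvec'])[0];C=-R.T@k['tvec']
    d=R.T@np.array([(uv[0]-k['cx'])/k['fx'],(uv[1]-k['cy'])/k['fy'],1]);return (C+d*(z-C[2])/d[2])[:2]
def blob(mask,box):
    x0,y0,x1,y1=box;m=np.zeros_like(mask);m[y0:y1,x0:x1]=mask[y0:y1,x0:x1]
    c=max(cv2.findContours(m,0,2)[0],key=cv2.contourArea);return c
def meas(im,n,mask,box,z):
    c=blob(mask,box).reshape(-1,2).astype(np.float32)
    w=np.array([ray(n,p,z) for p in c])*1000
    r=cv2.minAreaRect(w.astype(np.float32))
    M=cv2.moments(c.reshape(-1,1,2));cen=ray(n,(M['m10']/M['m00'],M['m01']/M['m00']),z)*1000
    return cen.round(1),[np.round(q,1) for q in r]
E
cat > m.py <<'E'
from h import *
im=cv2.imread('pics/top0.png');hsv=cv2.cvtColor(im,cv2.COLOR_BGR2HSV);s=1.5625
H,S,V=cv2.split(hsv)
brown=((H<30)&(S>70)&(V>90)).astype('uint8');
dark=((V<75)&~((H>100)&(H<125)&(S>100))).astype('uint8')
nb=((S<70)|(V<70)).astype('uint8')
gray=((S<60)).astype('uint8')
def B(*b):return [int(x/s) for x in b]
for nm,m,b,z in [('caplarge',nb,B(518,280,562,325),.029),('capsmall',nb,B(405,295,440,328),.021),('relay',nb,B(240,295,275,332),.043),
 ('knobL',nb,B(295,290,340,332),.02),('knobS',nb,B(350,295,382,328),.018),('heatsink',nb,B(465,288,507,330),.018),
 ('tray3',gray,B(250,165,405,265),.015),('tray2',gray,B(425,165,535,265),.015),('reel',((S<90)|(V<60)).astype('uint8'),B(580,180,640,240),.021)]:
    print(nm,*meas(im,'top',m,b,z))
v=np.hstack([cv2.resize(im[165:235,130:380],None,fx=3.2,fy=3.2,interpolation=2)]);w=cv2.cvtColor(nb*255,cv2.COLOR_GRAY2BGR)
w=cv2.resize(w[165:235,130:380],None,fx=3.2,fy=3.2,interpolation=0);cv2.imwrite('pics/chk.png',np.vstack([v,w]))
E
python3 m.py
```

```text
caplarge [ 461.2 -246.7] [array([ 460.4, -246.6]), array([36.3, 47.4]), np.float64(44.3)]
capsmall [442.4 -42.7] [array([442.5, -43.6]), array([23.3, 25.4]), np.float64(44.5)]
relay [437.7 243.7] [array([439.2, 244.9]), array([35.6, 26.9]), np.float64(1.3)]
knobL [444.7 139.8] [array([445. , 139.3]), array([47.1, 43.9]), np.float64(0.5)]
knobS [445.4  55.3] [array([446.5,  55.8]), array([27.7, 24.7]), np.float64(0.1)]
heatsink [ 443.1 -153.3] [array([ 445. , -156.8]), array([41.8, 28.8]), np.float64(29.0)]
tray3 [620.8 122.7] [array([621.2, 122.8]), array([222.3, 116.6]), np.float64(82.5)]
tray2 [ 620.  -148.3] [array([ 620.5, -148.4]), array([116.7, 151.6]), np.float64(10.5)]
reel [ 622.5 -382.1] [array([ 622.5, -382.1]), array([60.8, 77.9]), np.float64(44.3)]
```

View pics/chk.png

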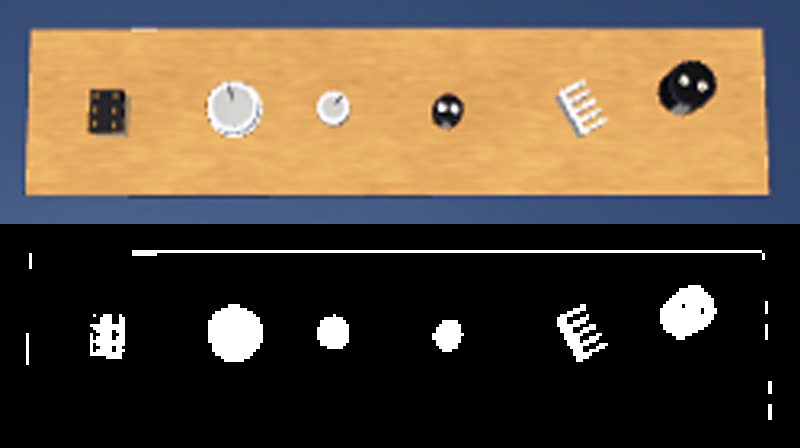

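The pictures show the relay, large knob, small knob, small cap, heat sink and large cap in a row. In the 800-px top view they lie at about (256,312), (317,311), (366,311), (421,312), (486,310) and (540,298). The trays are centred at about (621,123) and (620,-148) mm, with yaws of about -7.5° and +10°. First I approach the large capacitor.

```bash
python3 -m crank '-0.016 0.009 0.039 0 -0.14 0;-0.033 0.019 0.078 0 -0.28 0;-0.049 0.028 0.117 0 -0.42 0;-0.065 0.038 0.156 0 -0.56 0;-0.082 0.047 0.195 0 -0.70 0;-0.098 0.056 0.234 0 -0.84 0;-0.115 0.066 0.273 0 -0.98 0;-0.131 0.075 0.312 0 -1.12 0' -1 40
python3 -m crank '0 0 0 0 -0.012 0;0 0 0 0 -0.012 0;0 0 0 0 -0.012 0'
```

```text
time: 0.9
ee_pos: [0.4612, -0.2451, 0.1296]
tcp_rot: [-90.0, 0.0, -0.4]
wrist_force: [-0.3, -1.1, 1.0]
opening: 0.0858
time: 1.2
ee_pos: [0.4601, -0.2472, 0.1304]
tcp_rot: [-90.0, 0.0, -0.1]
wrist_force: [-0.2, -0.7, 0.8]
opening: 0.0853
```

```bash
python3 -m crank '0 0.03 0 0 0 0;0 0.06 0 0 0 0;0 0.085 0 0 0 0;0 0.102 0 0 0 0;0 0.102 0 0 0 0;0 0.102 0 0 0 0'
python3 -m crank '0 0 0 0 0 0;0 0 0 0 0 0;0 0 0 0 0 0;0 0 0 0 0 0;0 0 0 0 0 0;0 0 0 0 0 0;0 0 0 0 0 0;0 0 0 0 0 0' 1 40
python3 -m crank '0 0 0 0 0 0;0 0 0 0 0 0;0 -0.01 0 0 0 0;0 -0.03 0 0 0 0;0 -0.06 0 0 0 0;0 -0.09 0 0 0 0;0 -0.09 0 0 0 0;0 -0.09 0 0 0 0'
python3 - <<'E'
from h import *
a=vision.camera('scene')[60:260,0:400,::-1];b=vision.camera('top')[100:300,112:512,::-1]
cv2.imwrite('pics/a1.png',cv2.resize(np.vstack([a,b]),None,fx=1.5,fy=1.5,interpolation=2))
E
```

```text
time: 1.8
ee_pos: [0.4601, -0.2476, 0.0291]
tcp_rot: [-90.0, -0.0, -0.1]
wrist_force: [-0.6, -0.0, 0.6]
opening: 0.0855
time: 2.6
ee_pos: [0.4612, -0.2487, 0.035]
tcp_rot: [-90.3, -0.3, -0.1]
wrist_force: [-18.7, 1.0, 50.2]
opening: -0.0
time: 3.4
ee_pos: [0.4609, -0.2469, 0.1188]
tcp_rot: [-90.0, -0.1, 0.0]
wrist_force: [-0.2, 0.1, -0.3]
opening: -0.0001
```

View pics/a1.png

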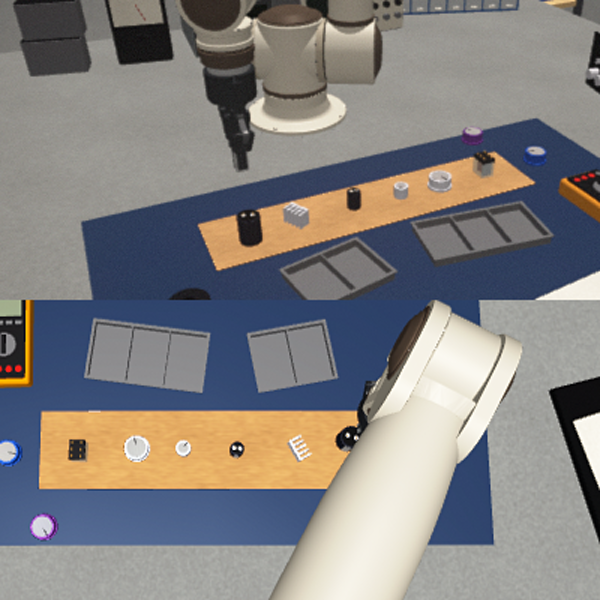

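```bash
python3 - <<'E'
from h import *
o=bot.get_obs();print(o['ee_pos'],o['q'])
k=vision.get_calibration('scene')
def pr(n,p):
    k=vision.get_calibration(n);K=np.array([[k['fx'],0,k['cx']],[0,k['fy'],k['cy']],[0,0,1]])
    return cv2.projectPoints(np.array([p],float),k['rvec'],k['tvec'],K,None)[0].ravel().round(1)
im=cv2.cvtColor(vision.camera('scene'),cv2.COLOR_RGB2BGR)
for p in [(.461,-.247,.003),(.461,-.247,.055),tuple(o['ee_pos'])]:
    q=pr('scene',p);print(q);cv2.circle(im,(int(q[0]),int(q[1])),1,(0,0,255),-1)
    print('top',pr('top',p))
for p in [(.442,-.043,.039),(.438,.244,.043),(.446,.055,.027)]:
    q=pr('scene',p);cv2.circle(im,(int(q[0]),int(q[1])),1,(0,0,255),-1)
cv2.imwrite('pics/a2.png',cv2.resize(im[110:240,110:350],None,fx=3.2,fy=3.2,interpolation=2))
E
```

```text
[ 0.46009295 -0.24648869  0.11727193] [-2.81800152e+01  3.51871031e-01 -4.45715256e+00  8.52690085e+01
  7.15187347e-04  6.18155805e+01]
[167. 220.]
top [342.5 193.4]
[164.8 203.5]
top [346.3 190.6]
[162.2 182.4]
top [351.2 187.2]
```

View pics/a2.png

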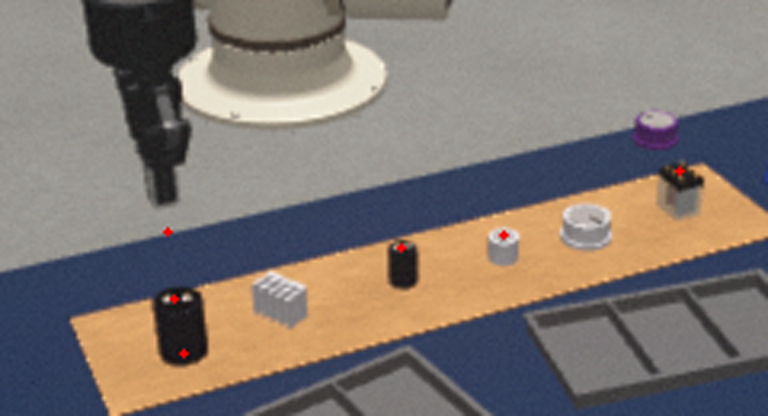

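The TCP projects to (168,232) in this crop, but the shut fingertips are at (162,205). They hang about 35 mm higher than the stated geometry gives, straight along the vertical, so the fingers shut on top of the capacitor. The capacitor still stands at about (180,325). I'll descend 35 mm lower, in stages.

```bash
python3 -m crank '0 0 0 0 0 0;0 0 0 0 0 0;0 0 0 0 0 0;0 0 0 0 0 0;0 0 0 0 0 0;0 0 0 0 0 0;0 0 0 0 0 0' -1
python3 -m crank '0 0.03 0 0 0 0;0 0.055 0 0 0 0;0 0.07 0 0 0 0;0 0.085 0 0 0 0;0 0.095 0 0 0 0;0 0.105 0 0 0 0;0 0.105 0 0 0 0'
python3 - <<'E'
from h import *
im=cv2.cvtColor(vision.camera('scene'),cv2.COLOR_RGB2BGR)
cv2.imwrite('pics/a3.png',cv2.resize(im[140:240,110:260],None,fx=5,fy=5,interpolation=2))
E
```

```text
time: 4.25
ee_pos: [0.4605, -0.2468, 0.1183]
tcp_rot: [-90.0, -0.0, 0.0]
wrist_force: [-0.4, -0.5, 0.4]
opening: 0.0852
time: 4.95
ee_pos: [0.46, -0.2465, 0.0122]
tcp_rot: [-90.0, 0.1, 0.0]
wrist_force: [-0.5, 0.5, -1.2]
opening: 0.0858
```

View pics/a3.png

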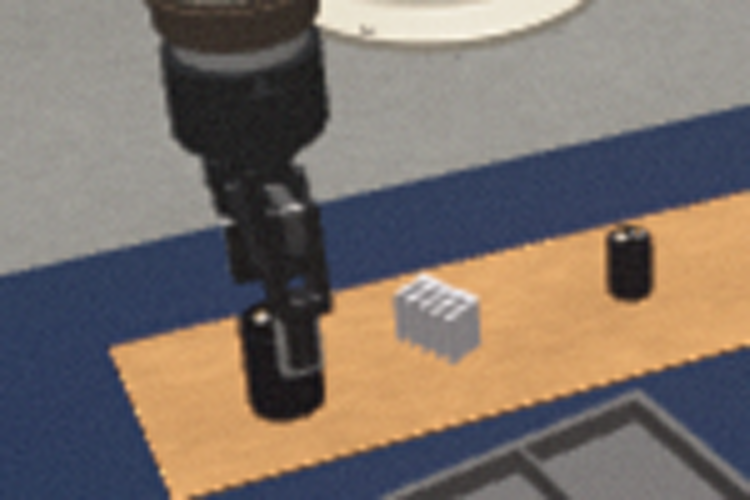

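```bash
cat >> h.py <<'E'
def pr(n,p):
    k=vision.get_calibration(n);K=np.array([[k['fx'],0,k['cx']],[0,k['fy'],k['cy']],[0,0,1]])
    return cv2.projectPoints(np.array([p],float),k['rvec'],k['tvec'],K,None)[0].ravel().round(1)
E
python3 - <<'E'
from h import *
f=lambda p:((pr('scene',p)-[110,140])*5).round()
for x in(.505,.512):
  for z in (.01,.03,.04,.05): print(x,z,f((x,-.247,z)))
for p in [(.461,-.247,.003),(.461,-.247,.055)]:print(f(p))
# can base bottom edge / top from picture: base ellipse centre
print(ray('scene',np.array([287,398])/5+[110,140],.003),ray('scene',np.array([281,325])/5+[110,140],.055))
E
```

```text
0.505 0.01 [308. 436.]
0.505 0.03 [304. 403.]
0.505 0.04 [302. 388.]
0.505 0.05 [300. 371.]
0.512 0.01 [312. 443.]
0.512 0.03 [308. 411.]
0.512 0.04 [306. 395.]
0.512 0.05 [303. 378.]
[285. 400.]
[274. 318.]
[ 0.45994772 -0.24558717] [ 0.46915131 -0.24575542]
```

```bash
python3 -m crank '0.001 0.011 0 0 0 0;0.002 0.022 0 0 0 0;0.002 0.022 0 0 0 0;0.002 0.022 0 0 0 0'
python3 -m crank '0 0 0 0 0 0;0 0 0 0 0 0;0 0 0 0 0 0;0 0 0 0 0 0;0 0 0 0 0 0;0 0 0 0 0 0;0 0 0 0 0 0;0 0 0 0 0 0' 1 40
```

```text
time: 5.4
ee_pos: [0.4622, -0.2466, -0.0091]
tcp_rot: [-90.0, 0.0, 0.0]
wrist_force: [0.6, 0.3, 0.1]
opening: 0.0851
time: 6.2
ee_pos: [0.4627, -0.2469, -0.0082]
tcp_rot: [-90.0, -0.0, -0.0]
wrist_force: [-0.2, 0.2, 6.1]
opening: 0.0392
```

```bash
python3 -m crank '0 -0.004 0 0 0 0;0 -0.015 0 0 0 0;0 -0.035 0 0 0 0;0 -0.06 0 0 0 0;0 -0.085 0 0 0 0;0 -0.1 0 0 0 0;0 -0.1 0 0 0 0'
python3 -m crank '0.007 0 0.015 0 0 0;0.025 0 0.05 0 0 0;0.045 0 0.09 0 0 0;0.065 0 0.13 0 0 0;0.085 0 0.17 0 0 0;0.105 0 0.21 0 0 0;0.125 0 0.25 0 0 0;0.14 0 0.28 0 0 0'
python3 -m crank '0.006 0 0.012 0 0 0;0.01 0 0.019 0 0 0;0.01 0 0.019 0 0 0;0.01 0 0.019 0 0 0'
python3 - <<'E'
from h import *
im=cv2.cvtColor(vision.camera('scene'),cv2.COLOR_RGB2BGR)
cv2.imwrite('pics/a4.png',cv2.resize(im[100:260,150:390],None,fx=3,fy=3,interpolation=2))
cv2.imwrite('pics/top4.png',vision.camera('top')[:,:,::-1])
E
```

```text
time: 6.9
ee_pos: [0.4635, -0.2473, 0.0937]
tcp_rot: [-90.1, -0.2, 0.0]
wrist_force: [-0.2, -1.2, -1.6]
opening: 0.0394
time: 7.7
ee_pos: [0.6026, 0.0357, 0.0895]
tcp_rot: [-90.0, 0.1, 0.1]
wrist_force: [0.6, -1.1, -0.9]
opening: 0.0392
time: 8.1
ee_pos: [0.612, 0.0512, 0.091]
tcp_rot: [-90.0, 0.0, -0.1]
wrist_force: [-0.9, 0.7, -1.7]
opening: 0.0392
```

View pics/a4.png

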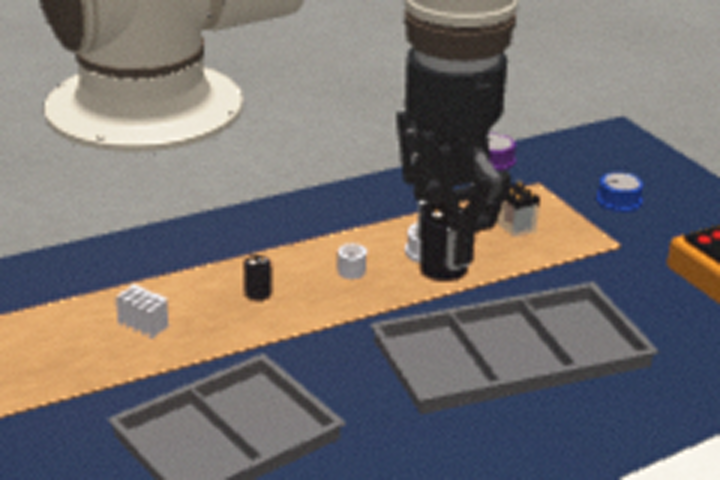

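```bash
python3 -c "
from h import *;print((pr('scene',(.612,.052,.003))-[150,100])*3)"
python3 -m crank '0 0.025 0 0 0 0;0 0.05 0 0 0 0;0 0.07 0 0 0 0;0 0.085 0 0 0 0;0 0.093 0 0 0 0;0 0.096 0 0 0 0;0 0.097 0 0 0 0;0 0.097 0 0 0 0'
python3 -m crank '0 0.0005 0 0 0 0;0 0.0005 0 0 0 0;0 0.001 0 0 0 0;0 0.001 0 0 0 0'
```

```text
[436.2 365.1]
time: 9.0
ee_pos: [0.613, 0.0522, -0.0049]
tcp_rot: [-90.0, -0.1, -0.0]
wrist_force: [0.7, -0.6, -1.0]
opening: 0.0394
time: 9.4
ee_pos: [0.6125, 0.0523, -0.0066]
tcp_rot: [-90.0, -0.0, -0.0]
wrist_force: [0.1, 0.1, -0.8]
opening: 0.039
```

```bash
python3 -m crank '0 0.0005 0 0 0 0;0 0.001 0 0 0 0;0 0.001 0 0 0 0'; python3 -m crank '0 0.0005 0 0 0 0;0 0.001 0 0 0 0;0 0.001 0 0 0 0'
```

```text
time: 9.7
ee_pos: [0.6124, 0.0523, -0.0078]
tcp_rot: [-90.0, 0.0, -0.0]
wrist_force: [-0.5, -0.5, -1.1]
opening: 0.0387
time: 10.0
ee_pos: [0.6125, 0.0523, -0.0082]
tcp_rot: [-90.0, -0.0, -0.0]
wrist_force: [-2.4, -0.5, 4.5]
opening: 0.0391
```

```bash
python3 -m crank '0 0 0 0 0 0;0 0 0 0 0 0;0 0 0 0 0 0;0 0 0 0 0 0' -0.45
python3 -m crank '0 -0.01 0 0 0 0;0 -0.03 0 0 0 0;0 -0.06 0 0 0 0;0 -0.085 0 0 0 0;0 -0.1 0 0 0 0'
python3 -m crank '-0.02 0 0.022 0 0 0;-0.045 0 0.05 0 0 0;-0.07 0 0.077 0 0 0;-0.095 0 0.105 0 0 0;-0.12 0 0.132 0 0 0;-0.145 0 0.16 0 0 0;-0.174 0 0.192 0 0 0;-0.174 0 0.192 0 0 0' -1
python3 -m crank '0 0 0 0 0 0;0 0 0 0 0 0;0 0 0 0 0 0'
python3 - <<'E'
from h import *
im=cv2.cvtColor(vision.camera('scene'),cv2.COLOR_RGB2BGR)
cv2.imwrite('pics/a5.png',cv2.resize(im[100:260,190:390],None,fx=3,fy=3,interpolation=2))
E
```

```text
time: 10.4
ee_pos: [0.6124, 0.0523, -0.0089]
tcp_rot: [-90.0, 0.0, -0.0]
wrist_force: [0.0, 0.6, 0.1]
opening: 0.0618
time: 10.9
ee_pos: [0.6133, 0.0523, 0.0944]
tcp_rot: [-90.0, -0.2, 0.0]
wrist_force: [-0.2, 0.3, -0.8]
opening: 0.0619
time: 11.7
ee_pos: [0.4358, 0.2469, 0.0916]
tcp_rot: [-90.0, 0.0, 0.2]
wrist_force: [0.9, -0.8, -0.1]
opening: 0.0853
time: 12.0
ee_pos: [0.4391, 0.2435, 0.0912]
tcp_rot: [-90.0, 0.0, -0.1]
wrist_force: [1.0, -0.1, -0.2]
opening: 0.0853
```

View pics/a5.png

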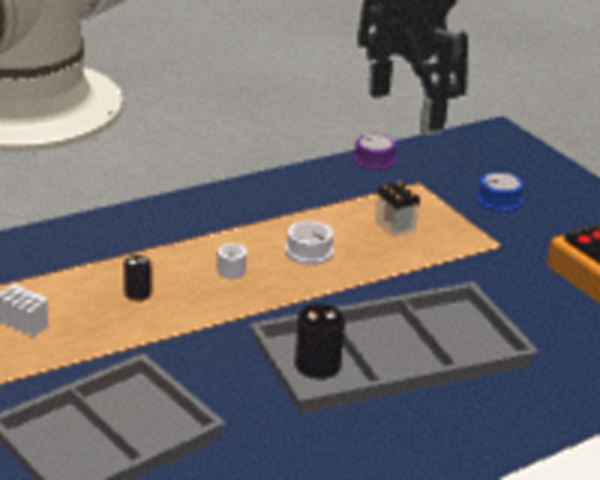

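```bash
python3 -m crank '0 0.025 0 0 0 0;0 0.05 0 0 0 0;0 0.075 0 0 0 0;0 0.09 0 0 0 0;0 0.1 0 0 0 0;0 0.106 0 0 0 0;0 0.106 0 0 0 0;0 0.106 0 0 0 0'
python3 -m crank '0 0 0 0 0 0;0 0 0 0 0 0;0 0 0 0 0 0;0 0 0 0 0 0;0 0 0 0 0 0;0 0 0 0 0 0;0 0 0 0 0 0;0 0 0 0 0 0' 1 40
```

```text
time: 12.85
ee_pos: [0.439, 0.2445, -0.0139]
tcp_rot: [-90.0, -0.1, -0.0]
wrist_force: [0.2, -0.4, 0.4]
opening: 0.0851
time: 13.65
ee_pos: [0.4387, 0.2444, -0.0143]
tcp_rot: [-90.0, -0.0, 0.0]
wrist_force: [-0.5, -0.3, 5.8]
opening: 0.0356
```

```bash
python3 -m crank '0 -0.004 0 0 0 0;0 -0.015 0 0 0 0;0 -0.035 0 0 0 0;0 -0.06 0 0 0 0;0 -0.085 0 0 0 0;0 -0.1 0 0 0 0;0 -0.1 0 0 0 0'
python3 -m crank '0.015 0 -0.004 0 0 0;0.05 0 -0.013 0 0 0;0.09 0 -0.024 0 0 0;0.13 0 -0.035 0 0 0;0.165 0 -0.044 0 0 0;0.185 0 -0.049 0 0 0;0.191 0 -0.051 0 0 0;0.191 0 -0.051 0 0 0'
python3 -m crank '0 0.025 0 0 0 0;0 0.05 0 0 0 0;0 0.07 0 0 0 0;0 0.085 0 0 0 0;0 0.093 0 0 0 0;0 0.096 0 0 0 0;0 0.097 0 0 0 0;0 0.097 0 0 0 0'
python3 -m crank '0 0.0005 0 0 0 0;0 0.001 0 0 0 0;0 0.001 0 0 0 0;0 0.001 0 0 0 0'
python3 -m crank '0 0.0005 0 0 0 0;0 0.001 0 0 0 0;0 0.001 0 0 0 0'
```

```text
time: 14.35
ee_pos: [0.4395, 0.2448, 0.0876]
tcp_rot: [-89.9, -0.2, -0.0]
wrist_force: [1.2, 0.5, 0.1]
opening: 0.0354
time: 15.15
ee_pos: [0.6295, 0.1924, 0.0832]
tcp_rot: [-90.0, 0.2, -0.1]
wrist_force: [-0.4, 0.6, -0.7]
opening: 0.035
time: 15.95
ee_pos: [0.6299, 0.1934, -0.0108]
tcp_rot: [-90.0, -0.1, 0.0]
wrist_force: [0.6, -0.7, -0.6]
opening: 0.0353
time: 16.35
ee_pos: [0.6295, 0.1932, -0.0126]
tcp_rot: [-90.0, -0.0, -0.0]
wrist_force: [0.1, -0.8, -1.0]
opening: 0.0356
time: 16.65
ee_pos: [0.6294, 0.1932, -0.0139]
tcp_rot: [-90.0, 0.0, 0.0]
wrist_force: [0.2, 0.4, -0.1]
opening: 0.0355
```

```bash
python3 -m crank '0 0.0005 0 0 0 0;0 0.001 0 0 0 0;0 0.001 0 0 0 0'
```

```text
time: 16.95
ee_pos: [0.6295, 0.1933, -0.0142]
tcp_rot: [-90.0, -0.0, -0.0]
wrist_force: [-2.8, -0.9, 3.9]
opening: 0.0355
```

```bash
python3 -m crank '0 0 0 0 0 0;0 0 0 0 0 0;0 0 0 0 0 0;0 0 0 0 0 0' -0.4
python3 -m crank '0 -0.01 0 0 0 0;0 -0.03 0 0 0 0;0 -0.06 0 0 0 0;0 -0.085 0 0 0 0;0 -0.1 0 0 0 0;0 -0.105 0 0 0 0'
python3 -m crank '-0.02 0 -0.015 0 0 0;-0.053 0 -0.04 0 0 0;-0.086 0 -0.065 0 0 0;-0.119 0 -0.09 0 0 0;-0.152 0 -0.115 0 0 0;-0.184 0 -0.138 0 0 0;-0.184 0 -0.138 0 0 0;-0.184 0 -0.138 0 0 0' -1
python3 -m crank '0 0 0 0 0 0;0 0 0 0 0 0'
python3 -m crank '0 0.025 0 0 0 0;0 0.05 0 0 0 0;0 0.075 0 0 0 0;0 0.09 0 0 0 0;0 0.1 0 0 0 0;0 0.107 0 0 0 0;0 0.107 0 0 0 0;0 0.107 0 0 0 0'
python3 - <<'E'
from h import *
im=cv2.cvtColor(vision.camera('scene'),cv2.COLOR_RGB2BGR)
cv2.imwrite('pics/a6.png',cv2.resize(im[130:250,210:390],None,fx=4,fy=4,interpolation=2))
E
```

```text
time: 17.35
ee_pos: [0.6294, 0.1933, -0.0149]
tcp_rot: [-90.0, 0.0, 0.0]
wrist_force: [0.4, -0.7, 0.0]
opening: 0.0598
time: 17.95
ee_pos: [0.6303, 0.1935, 0.0926]
tcp_rot: [-89.9, -0.2, 0.0]
wrist_force: [-0.1, -1.3, 0.4]
opening: 0.0596
time: 18.75
ee_pos: [0.4451, 0.0549, 0.09]
tcp_rot: [-90.0, -0.0, -0.1]
wrist_force: [-0.5, 0.5, 0.1]
opening: 0.0853
time: 18.95
ee_pos: [0.4459, 0.0557, 0.0899]
tcp_rot: [-90.0, 0.0, 0.0]
wrist_force: [-0.6, 0.3, -0.7]
opening: 0.0857
time: 19.75
ee_pos: [0.4459, 0.0554, -0.0162]
tcp_rot: [-90.0, -0.0, 0.0]
wrist_force: [0.6, -0.6, 0.1]
opening: 0.0854
```

View pics/a6.png

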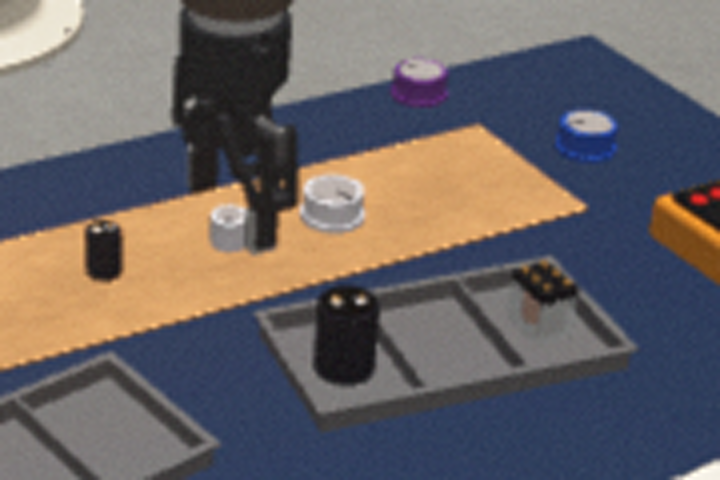

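The relay (548,310) and large capacitor (347,335) both stand upright in their compartments. Next I grip the small knob (230,228).

```bash
python3 -m crank '0 0.003 0 0 0 0;0 0.003 0 0 0 0;0 0.003 0 0 0 0;0 0.003 0 0 0 0;0 0.003 0 0 0 0;0 0.003 0 0 0 0;0 0.003 0 0 0 0;0 0.003 0 0 0 0' 1 30
python3 -m crank '0 0 0 0 0 0;0 0 0 0 0 0;0 0 0 0 0 0;0 0 0 0 0 0'
```

```text
time: 20.6
ee_pos: [0.4456, 0.0553, -0.0194]
tcp_rot: [-90.0, -0.0, 0.0]
wrist_force: [-0.1, -0.3, 4.6]
opening: 0.0268
time: 21.0
ee_pos: [0.4457, 0.0553, -0.0194]
tcp_rot: [-90.0, -0.0, -0.0]
wrist_force: [-1.4, -0.1, 4.7]
opening: 0.0271
```

```bash
python3 -m crank '0 -0.004 0 0 0 0;0 -0.015 0 0 0 0;0 -0.035 0 0 0 0;0 -0.06 0 0 0 0;0 -0.085 0 0 0 0;0 -0.1 0 0 0 0;0 -0.1 0 0 0 0'
python3 -m crank '0.015 0 0.006 0 0 0;0.05 0 0.019 0 0 0;0.085 0 0.033 0 0 0;0.12 0 0.047 0 0 0;0.15 0 0.058 0 0 0;0.17 0 0.066 0 0 0;0.175 0 0.068 0 0 0;0.175 0 0.068 0 0 0'
python3 -m crank '0 0.025 0 0 0 0;0 0.05 0 0 0 0;0 0.07 0 0 0 0;0 0.085 0 0 0 0;0 0.093 0 0 0 0;0 0.096 0 0 0 0;0 0.098 0 0 0 0;0 0.098 0 0 0 0'
python3 -m crank '0 0.0005 0 0 0 0;0 0.001 0 0 0 0;0 0.001 0 0 0 0;0 0.001 0 0 0 0'
python3 -m crank '0 0.0005 0 0 0 0;0 0.001 0 0 0 0;0 0.001 0 0 0 0'
```

```text
time: 21.7
ee_pos: [0.4467, 0.0554, 0.0825]
tcp_rot: [-90.0, -0.2, 0.0]
wrist_force: [-0.4, 0.3, -0.3]
opening: 0.0266
time: 22.5
ee_pos: [0.6199, 0.1232, 0.0787]
tcp_rot: [-90.0, 0.1, 0.0]
wrist_force: [-1.0, -0.3, 0.1]
opening: 0.0268
time: 23.3
ee_pos: [0.6208, 0.1233, -0.017]
tcp_rot: [-90.0, -0.1, -0.0]
wrist_force: [0.4, -0.2, 0.2]
opening: 0.0266
time: 23.7
ee_pos: [0.6206, 0.1233, -0.0186]
tcp_rot: [-90.0, -0.0, 0.0]
wrist_force: [-0.5, 0.1, -0.6]
opening: 0.027
time: 24.0
ee_pos: [0.6205, 0.1233, -0.0194]
tcp_rot: [-90.0, -0.0, 0.0]
wrist_force: [-1.8, -1.1, 3.9]
opening: 0.0269
```

```bash
python3 -m crank '0 0 0 0 0 0;0 0 0 0 0 0;0 0 0 0 0 0;0 0 0 0 0 0' -0.2
python3 -m crank '0 -0.01 0 0 0 0;0 -0.03 0 0 0 0;0 -0.06 0 0 0 0;0 -0.085 0 0 0 0;0 -0.105 0 0 0 0;0 -0.11 0 0 0 0'
python3 -m crank '-0.02 0 -0.018 0 0 0;-0.05 0 -0.046 0 0 0;-0.08 0 -0.074 0 0 0;-0.11 0 -0.102 0 0 0;-0.14 0 -0.13 0 0 0;-0.178 0 -0.166 0 0 0;-0.178 0 -0.166 0 0 0;-0.178 0 -0.166 0 0 0' -1
python3 -m crank '0 0 0 0 0 0;0 0 0 0 0 0'
python3 -m crank '0 0.025 0 0 0 0;0 0.05 0 0 0 0;0 0.075 0 0 0 0;0 0.09 0 0 0 0;0 0.1 0 0 0 0;0 0.105 0 0 0 0;0 0.105 0 0 0 0;0 0.105 0 0 0 0'
python3 - <<'E'
from h import *
im=cv2.cvtColor(vision.camera('scene'),cv2.COLOR_RGB2BGR)
cv2.imwrite('pics/a7.png',cv2.resize(im[130:250,190:370],None,fx=4,fy=4,interpolation=2))
E
```

```text
time: 24.4
ee_pos: [0.6204, 0.1232, -0.0199]
tcp_rot: [-90.0, 0.0, 0.0]
wrist_force: [0.0, 1.1, -1.0]
opening: 0.0515
time: 25.0
ee_pos: [0.6217, 0.1235, 0.0938]
tcp_rot: [-89.9, -0.3, -0.0]
wrist_force: [1.4, 0.9, 1.2]
opening: 0.0514
time: 25.8
ee_pos: [0.4421, -0.0434, 0.0903]
tcp_rot: [-90.0, -0.0, -0.1]
wrist_force: [0.2, 0.6, 0.6]
opening: 0.0857
time: 26.0
ee_pos: [0.4431, -0.0421, 0.09]
tcp_rot: [-90.0, 0.0, 0.1]
wrist_force: [-0.3, 1.4, -0.2]
opening: 0.0853
time: 26.8
ee_pos: [0.443, -0.0427, -0.014]
tcp_rot: [-90.0, -0.0, 0.0]
wrist_force: [-0.4, -0.2, -0.5]
opening: 0.0856
```

View pics/a7.png

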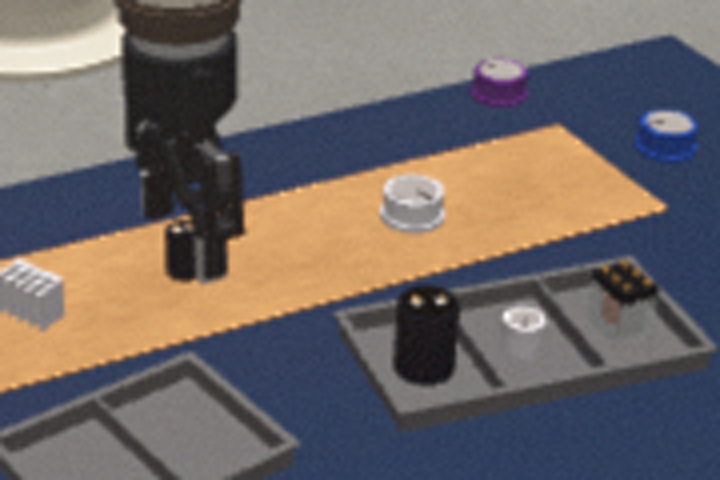

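The small knob is upright in the middle compartment (523,330), and the fingers straddle the small capacitor (185,250).

```bash
python3 -m crank '0 0 0 0 0 0;0 0 0 0 0 0;0 0 0 0 0 0;0 0 0 0 0 0;0 0 0 0 0 0;0 0 0 0 0 0;0 0 0 0 0 0;0 0 0 0 0 0' 1 30
python3 -m crank '0 0 0 0 0 0;0 0 0 0 0 0;0 0 0 0 0 0;0 -0.004 0 0 0 0;0 -0.01 0 0 0 0;0 -0.02 0 0 0 0;0 -0.02 0 0 0 0'
```

```text
time: 27.65
ee_pos: [0.4426, -0.0428, -0.0145]
tcp_rot: [-90.0, -0.0, 0.0]
wrist_force: [-0.8, -0.0, 5.3]
opening: 0.0249
time: 28.35
ee_pos: [0.4434, -0.0428, 0.0069]
tcp_rot: [-90.0, -0.1, -0.0]
wrist_force: [-0.4, 0.1, 0.2]
opening: 0.0251
```

```bash
python3 -m crank '0 -0.01 0 0 0 0;0 -0.03 0 0 0 0;0 -0.055 0 0 0 0;0 -0.075 0 0 0 0;0 -0.08 0 0 0 0;0 -0.08 0 0 0 0'
python3 -m crank '0.015 0 -0.011 0 0 0;0.045 0 -0.034 0 0 0;0.08 0 -0.061 0 0 0;0.115 0 -0.087 0 0 0;0.15 0 -0.114 0 0 0;0.175 0 -0.133 0 0 0;0.184 0 -0.14 0 0 0;0.184 0 -0.14 0 0 0'
python3 -m crank '0 0.025 0 0 0 0;0 0.05 0 0 0 0;0 0.07 0 0 0 0;0 0.085 0 0 0 0;0 0.093 0 0 0 0;0 0.096 0 0 0 0;0 0.098 0 0 0 0;0 0.098 0 0 0 0'
python3 -m crank '0 0.0005 0 0 0 0;0 0.001 0 0 0 0;0 0.001 0 0 0 0;0 0.001 0 0 0 0'
python3 -m crank '0 0.0005 0 0 0 0;0 0.001 0 0 0 0;0 0.001 0 0 0 0'
```

```text
time: 28.95
ee_pos: [0.4429, -0.0428, 0.0859]
tcp_rot: [-90.0, -0.1, 0.0]
wrist_force: [0.0, 0.5, -1.2]
opening: 0.0251
time: 29.75
ee_pos: [0.6264, -0.1835, 0.0826]
tcp_rot: [-90.0, 0.2, -0.1]
wrist_force: [-0.7, -0.2, 0.1]
opening: 0.0253
time: 30.55
ee_pos: [0.6268, -0.1828, -0.012]
tcp_rot: [-90.0, -0.1, -0.0]
wrist_force: [-0.4, 0.5, -0.5]
opening: 0.0251
time: 30.95
ee_pos: [0.6265, -0.1828, -0.0136]
tcp_rot: [-90.0, -0.0, 0.0]
wrist_force: [0.4, 0.4, 0.1]
opening: 0.025
time: 31.25
ee_pos: [0.6265, -0.1828, -0.0144]
tcp_rot: [-90.0, -0.0, -0.0]
wrist_force: [-0.8, -0.2, 2.4]
opening: 0.0246
```

```bash
python3 -m crank '0 0 0 0 0 0;0 0 0 0 0 0;0 0 0 0 0 0;0 0 0 0 0 0' -0.2
python3 -m crank '0 -0.01 0 0 0 0;0 -0.03 0 0 0 0;0 -0.06 0 0 0 0;0 -0.085 0 0 0 0;0 -0.105 0 0 0 0;0 -0.105 0 0 0 0'
python3 -m crank '-0.01 0 0.02 0 0 0;-0.03 0 0.055 0 0 0;-0.05 0 0.09 0 0 0;-0.07 0 0.125 0 0 0;-0.09 0 0.16 0 0 0;-0.11 0 0.195 0 0 0;-0.13 0 0.23 0 0 0;-0.15 0 0.265 0 0 0' -1
python3 -m crank '-0.02 0 0.035 0 0 0;-0.0315 0 0.058 0 0 0;-0.0315 0 0.058 0 0 0;-0.0315 0 0.058 0 0 0'
python3 -m crank '0 0.025 0 0 0 0;0 0.05 0 0 0 0;0 0.075 0 0 0 0;0 0.09 0 0 0 0;0 0.1 0 0 0 0;0 0.106 0 0 0 0;0 0.108 0 0 0 0;0 0.108 0 0 0 0'
python3 - <<'E'
from h import *
im=cv2.cvtColor(vision.camera('scene'),cv2.COLOR_RGB2BGR)
cv2.imwrite('pics/a8.png',cv2.resize(im[130:270,170:350],None,fx=4,fy=4,interpolation=2))
E
```

```text
time: 31.65
ee_pos: [0.6264, -0.1828, -0.0148]
tcp_rot: [-90.0, 0.0, -0.0]
wrist_force: [-0.5, -0.6, -0.2]
opening: 0.0509
time: 32.25
ee_pos: [0.6281, -0.1832, 0.0946]
tcp_rot: [-90.1, -0.3, 0.0]
wrist_force: [-0.2, -0.5, 0.3]
opening: 0.0515
time: 33.05
ee_pos: [0.4752, 0.0834, 0.0899]
tcp_rot: [-90.0, 0.0, -0.0]
wrist_force: [1.2, 0.5, 0.6]
opening: 0.0854
time: 33.45
ee_pos: [0.4447, 0.1405, 0.0901]
tcp_rot: [-90.0, 0.0, 0.1]
wrist_force: [0.8, -0.1, 0.4]
opening: 0.0853
time: 34.25
ee_pos: [0.4453, 0.1402, -0.0174]
tcp_rot: [-90.0, -0.0, -0.0]
wrist_force: [0.3, -0.8, 1.0]
opening: 0.0855
```

View pics/a8.png

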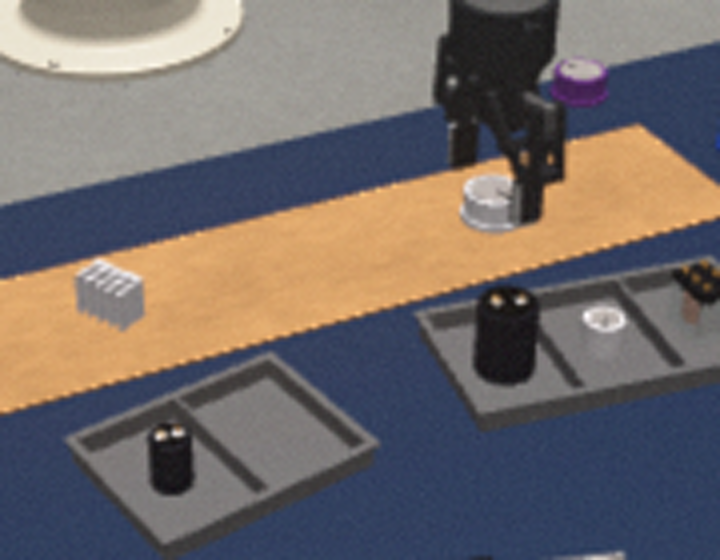

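The small capacitor stands in the tray (172,460). Now I grip the large knob (490,200).

```bash
python3 -m crank '0 0 0 0 0 0;0 0 0 0 0 0;0 0 0 0 0 0;0 0 0 0 0 0;0 0 0 0 0 0;0 0 0 0 0 0;0 0 0 0 0 0;0 0 0 0 0 0' 1 40
python3 -m crank '0 0 0 0 0 0;0 0 0 0 0 0;0 0 0 0 0 0;0 -0.004 0 0 0 0;0 -0.01 0 0 0 0;0 -0.02 0 0 0 0;0 -0.02 0 0 0 0'
```

```text
time: 35.1
ee_pos: [0.4453, 0.1404, -0.017]
tcp_rot: [-90.0, -0.0, 0.0]
wrist_force: [-1.2, -0.9, 5.5]
opening: 0.0425
time: 35.8
ee_pos: [0.4459, 0.1406, 0.004]
tcp_rot: [-90.0, -0.1, 0.0]
wrist_force: [0.5, 0.1, -1.3]
opening: 0.0421
```

```bash
python3 -m crank '0 -0.01 0 0 0 0;0 -0.03 0 0 0 0;0 -0.055 0 0 0 0;0 -0.075 0 0 0 0;0 -0.08 0 0 0 0;0 -0.08 0 0 0 0'
python3 -m crank '0.01 0 -0.015 0 0 0;0.035 0 -0.053 0 0 0;0.06 0 -0.09 0 0 0;0.085 0 -0.128 0 0 0;0.11 0 -0.166 0 0 0;0.135 0 -0.203 0 0 0;0.155 0 -0.233 0 0 0;0.168 0 -0.253 0 0 0'
python3 -m crank '0 0 0 0 0 0;0 0 0 0 0 0;0 0.025 0 0 0 0;0 0.05 0 0 0 0;0 0.07 0 0 0 0;0 0.085 0 0 0 0;0 0.093 0 0 0 0;0 0.093 0 0 0 0'
python3 -m crank '0 0.002 0 0 0 0;0 0.004 0 0 0 0;0 0.005 0 0 0 0;0 0.005 0 0 0 0'
python3 -m crank '0 0.0005 0 0 0 0;0 0.001 0 0 0 0;0 0.001 0 0 0 0;0 0.001 0 0 0 0'
python3 -m crank '0 0.0005 0 0 0 0;0 0.001 0 0 0 0;0 0.001 0 0 0 0'
```

```text
time: 36.4
ee_pos: [0.4454, 0.1404, 0.0828]
tcp_rot: [-90.0, -0.1, -0.0]
wrist_force: [-0.2, -0.5, -1.3]
opening: 0.0426
time: 37.2
ee_pos: [0.6132, -0.115, 0.08]
tcp_rot: [-90.0, 0.1, -0.1]
wrist_force: [-0.2, 0.4, -1.2]
opening: 0.0424
time: 38.0
ee_pos: [0.6122, -0.1121, -0.0116]
tcp_rot: [-90.0, 0.1, 0.0]
wrist_force: [-0.4, 0.1, -1.2]
opening: 0.0428
time: 38.4
ee_pos: [0.6131, -0.1128, -0.0154]
tcp_rot: [-90.0, -0.0, -0.0]
wrist_force: [0.7, 0.2, -0.9]
opening: 0.0423
time: 38.8
ee_pos: [0.613, -0.1128, -0.0167]
tcp_rot: [-90.0, -0.0, -0.0]
wrist_force: [0.6, -0.7, -0.6]
opening: 0.0424
time: 39.1
ee_pos: [0.613, -0.1128, -0.017]
tcp_rot: [-90.0, -0.0, -0.0]
wrist_force: [-2.8, 0.4, 4.6]
opening: 0.0423
```

Contact. I release, rise, move clear of the view, and check.

```bash
python3 -m crank '0 0 0 0 0 0;0 0 0 0 0 0;0 0 0 0 0 0;0 0 0 0 0 0' -0.5
python3 -m crank '0 -0.01 0 0 0 0;0 -0.03 0 0 0 0;0 -0.06 0 0 0 0;0 -0.09 0 0 0 0;0 -0.125 0 0 0 0;0 -0.15 0 0 0 0;0 -0.15 0 0 0 0'
python3 -m crank '-0.03 0 -0.025 0 0 0;-0.06 0 -0.05 0 0 0;-0.09 0 -0.075 0 0 0;-0.12 0 -0.1 0 0 0;-0.15 0 -0.125 0 0 0;-0.18 0 -0.16 0 0 0;-0.2 0 -0.2 0 0 0;-0.22 0 -0.23 0 0 0'
python3 -m crank '0 0 0 0 0 0;0 0 0 0 0 0;0 0 0 0 0 0;0 0 0 0 0 0'
python3 - <<'E'
from h import *
im=cv2.cvtColor(vision.camera('scene'),cv2.COLOR_RGB2BGR);t=cv2.cvtColor(vision.camera('top'),cv2.COLOR_RGB2BGR)
cv2.imwrite('pics/a9.png',np.vstack([cv2.resize(im[140:280,110:390],(560,280),interpolation=2),cv2.resize(t[90:240,100:380],(560,300),interpolation=2)]))
E
```

```text
time: 39.5
ee_pos: [0.613, -0.1127, -0.0178]
tcp_rot: [-90.0, 0.0, 0.0]
wrist_force: [0.4, 0.2, -0.8]
opening: 0.0638
time: 40.2
ee_pos: [0.6147, -0.1131, 0.1376]
tcp_rot: [-90.1, -0.4, 0.0]
wrist_force: [-0.1, 0.7, 0.2]
opening: 0.0642
time: 41.0
ee_pos: [0.3915, -0.3444, 0.1324]
tcp_rot: [-90.0, -0.0, -0.0]
wrist_force: [0.7, -0.3, -1.1]
opening: 0.0638
time: 41.4
ee_pos: [0.3936, -0.3419, 0.1322]
tcp_rot: [-90.0, 0.0, 0.1]
wrist_force: [-0.2, -0.4, -0.1]
opening: 0.0641
```

View pics/a9.png

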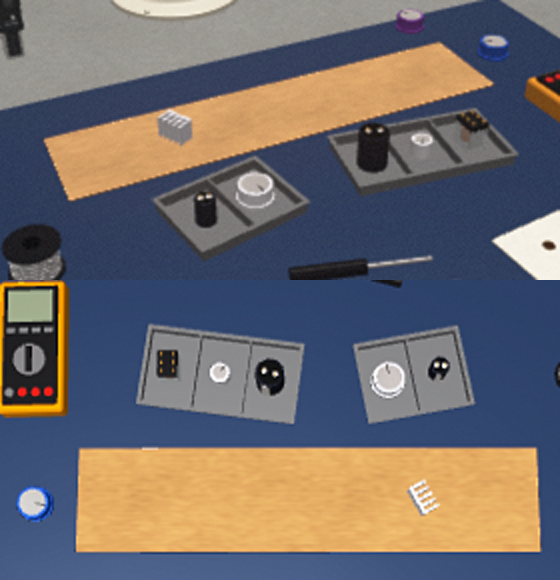

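All five parts stand flat in their own compartments, and the heat sink, multimeter and reel have not moved. I'm handing the job in.

```bash
python3 -c "
from workcell import bot; print(bot.job_done())"
```

```text
the job is handed in; nothing more can be done
None
```

Both kits are made up and handed in at about 41 s of the 122 s allowed. The three-compartment tray holds the large capacitor, small knob and relay, and the two-compartment tray holds the small capacitor and large knob.

**Last checks:** Both camera views show every part upright in its own compartment and the robot clear of everything. By eye, the heat sink, multimeter and solder reel have not moved. I lowered each part until the wrist force showed light contact (2–5 N) before letting go, so nothing was dropped.

**What went wrong or disagreed:**
- **First grasp:** The first try at the large capacitor missed. The shut fingertips stood about 35 mm higher than the stated geometry gives, so the fingers closed on top of the can. That pressed on it with about 50 N at the wrist: under the 120 N wrist limit, but above 40 N. I took it that the fingertips made the contact rather than the gripper's body, to which the 40 N limit applies, but could not confirm this. The can stayed upright.
- **Correction:** I used the measured fingertip offset for the rest of the job, and every later grasp succeeded first time.

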